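# Hold the spring clip open over the big recipe card

### The job

The steel spring clip is biting the top edge of the small recipe card. Squeeze its wings to open it, lift it off without dragging it over the card, and bring it to the big recipe card: hold it there wide open, astride the middle of the big card's top edge with one jaw well down on each side and nothing of the clip touching the card, so that I can slip another card in. Finish like that, still squeezing the clip; do not let go, and leave the cup, the sugar bowl and the tumbler where they stand.

Things in the scene. Friction and masses are not known exactly. Their poses are not given: they have to be found in the camera images.
- clip: Steel spring clip like a big clothes peg, 40 mm wide along its pivot, 100 mm tall, about 65 g; starts upright biting the small card, jaws down, wings up. Origin on the pivot (11 mm thick barrel); y along the pivot, z up, x across the card. The frame belongs to the leg on its -x side: with the clip fully squeezed it leans 0.28 rad about y against the clip's middle. Jaws reach 48 mm below the pivot.
- squeeze (a point): Point 35 mm above the pivot, midway between the two flat thumb wings (36 mm wide, ending 52 mm above the pivot) while the clip bites the card: a good place to squeeze them, along x. Over their outsides they then measure 37 mm here, 46 mm at the top (a V); fully squeezed they stand parallel, 18 mm over the outsides. This point goes with the -x leg.
- clip_jaw (a joint): Opening of the clip, rad: 0 with the jaws closed on a 3 mm card (start), -0.07 closed on nothing, 0.56 squeezed fully open, against a stop, where it is rigid. The spring closes it; it takes about 3 N at the wings to start opening, 7 N for fully open. Gape at the tip points: 3 mm + 84 mm x sin(value/2), 26 mm fully open.
- tip_a (a point): Middle of the inner face of the rubber jaw lining on the clip's -x side, 42 mm below the pivot; the lining reaches 6 mm farther down.
- tip_b (a point): The same point of the other jaw, on the clip's +x side. The midpoint of the two tip points is the middle of the mouth.
- small_card_top (a point): Middle of the top edge of the small recipe card (90 mm wide, top 110 mm above the worktop, 3 mm thick, white with ruled grey lines), upright and immovable in a wooden block 51 mm deep, 110 mm wide, 26 mm high. x across the card, y along its top edge, z up. At the start the clip's pivot lies 12 mm above this edge, within 15 mm of its middle.
- big_card_top (a point): Middle of the top edge of the big recipe card (140 mm wide, top 160 mm above the worktop, 3 mm thick, same look), upright and immovable in a wooden block 51 mm deep, 160 mm wide, 26 mm high. x across the card, y along its top edge, z up.
- small_card: The small card with its block; origin in the middle of the block's underside, on the worktop, below the card.
- big_card: The big card with its block; origin in the middle of the block's underside, on the worktop, below the card.
- tumbler: Bystander: glass tumbler in a woven sleeve, 84 mm across, 132 mm tall, origin under its middle.
- sugar_bowl: Bystander: small white bowl, 67 mm across, 40 mm tall, origin under its middle.
- cup: Bystander: white teacup, 91 x 122 x 72 mm with its handle, origin under its middle.

How it is judged (in metres and radians):
On the way:
1. the clip, squeezed open between the fingers, has been lifted clear of the small card's top edge (value of joint clip_jaw above 0.3 rad and contact force between the fingers and clip above 2 N and z of each of tip_a, tip_b in the frame of small_card_top above 0.008 m), for 0.1 s.
At the end, for the whole second after the job is handed in: Fingers hold the clip open (joint over 0.38 rad), still; jaw tip points 8 to 45 mm below the big card's top edge, one each side, 3 mm or more from its middle plane; clip within 25 mm of the edge's middle, within 0.35 rad of its direction, not touching card or block (value of joint clip_jaw above 0.38 rad and contact force between the fingers and clip above 2 N and contact force between clip and big_card below 0.3 N and z of tip_a in the frame of big_card_top between -0.045 and -0.008 m and z of tip_b in the frame of big_card_top between -0.045 and -0.008 m and ((x of tip_a in the frame of big_card_top below -0.003 m and x of tip_b in the frame of big_card_top above 0.003 m) or (x of tip_b in the frame of big_card_top below -0.003 m and x of tip_a in the frame of big_card_top above 0.003 m)) and y of clip in the frame of big_card_top between -0.025 and 0.025 m and angle between the y axis of clip and the y axis of big_card_top, either way round below 0.35 rad and linear speed of clip below 0.03 m/s); the arm keeps its last pose, push and grip.
It fails at once if the clip was dragged up the small card while still biting it (value of joint clip_jaw below 0.08 rad and z of tip_a in the frame of small_card_top above -0.02 m and contact force between clip and small_card above 0.5 N).
It fails at once if the tumbler was moved by more than 25 mm (distance of tumbler from where it was at the start of the episode above 0.025 m).
It fails at once if the sugar bowl was moved by more than 25 mm (distance of sugar_bowl from where it was at the start of the episode above 0.025 m).
It fails at once if the cup was moved by more than 25 mm (distance of cup from where it was at the start of the episode above 0.025 m).
It also fails if it takes over 38 s, if anything falls off the work surface, if the arm or the gripper's body presses on something with over 40 N, if the wrist force passes 120 N, or if a joint passes its speed limit or range.

### The arm

A 7-joint arm with a two-finger parallel gripper is mounted at the origin on a cart in front of the work surface, level with it; the furniture and walls round the work are solid. World frame = base frame: x ahead of the robot, y to its left, z up, the work surface at z = 0. Lengths are in mm, angles in rad, forces in N, time in s.
With the tool pointing down it reaches from about 400 to 875 mm from the base axis. Payload 4.4 kg.
Tool frame: the origin (TCP) lies at the very end of the fingers, on their centre line; the grasp point (between the pads) lies 19 mm behind it; z points along the fingers, y is the direction in which the jaws open and shut (so a half turn about z gives the same grasp; the last joint's range is limited). The gripper opens to 85 mm and grips with 20 to 120 N. Pads are 22 mm wide; open, the fingers measure 114 mm over their backs; the gripper's body (76 mm by 85 mm) begins 54 mm behind the grasp point. The pads swing forward as they close: fully open they stand 13 mm farther back than shut.
Start: joints at [-1.343, 0.628, 0.038, 1.517, -0.027, 0.996, -0.02], TCP at [188.209, 622.17, 204.813] pointing down, gripper open.
Joint ranges: [-3.06, 3.06], [-0.37, 2.12], [-1.25, 1.32], [0.18, 2.47], [-1.1, 4.24], [0.23, 1.98], [-2.94, 2.94]. Speed limits (rad/s): [2.57, 2.57, 3.14, 3.14, 3.14, 3.14, 3.14].

### API

Orientations are given as [roll, pitch, yaw] about the fixed x, y, z axes, in that order (R = Rz(yaw) Ry(pitch) Rx(roll)).
In Python, from cell import ctrl gives the robot as it stands.
- The arm moves only by the shell command python3 -m crank 'ROWS' [OPENING]. ROWS is JSON, a list that holds one entry, the list of rows, each a list of 6 numbers: the shift along the tool's x, y, z in units of 30 mm (1.0 is 30 mm), then the turn, a rotation vector about the tool's x, y, z in units of 6 degrees (1.0 is 6 degrees). In form: [[[tx, ty, tz, rx, ry, rz], ...]]. A call has 1 to 12 rows; each row shifts and turns the pose as measured when the row begins, along the tool's axes as they then stand; what a row does not reach is not made up. A row lasts 1/12 s, in which the tool goes at most 41.7 mm and 7.16 degrees, less where a joint would pass 70% of its speed; a pose out of reach is approached as far as the arm can. A call is refused whole if a number of a shift passes 1 or a number of a turn 1, either way. A call with a gripper value outside its range is refused whole. OPENING is the gripper command: -1 is fully open, 1 is shut, values between are in proportion, set as the call begins (- or left out, the last holds). The fingers move at their own pace and stop on an object; the grip force is fixed at half the most. Time passes only in rows, so rows that do not move let the fingers close. It gives the time, the measured TCP pose, the force and the opening at its end, in the units of the state.
- ctrl.read_state(): the state, without advancing time (a new reading comes with each control period).
- ctrl.get_image(name): name is "scene" or "top" or "wrist"; returns a dict with "color" (480x640x3 uint8, red, green, blue), "depth" (480x640 float32, mm along the optical axis (not along the pixel's ray), 0 where there is no reading), "camera_matrix" (3x3 intrinsics, pixels), "R" (3x3) and "t" (3): a world point X has camera coordinates R X + t. Camera axes: x right, y down, z forward; pixel columns grow to the right and rows downward; lengths in mm; the calibration is good to about 2 mm. A picture is of the moment at which its call begins.
- ctrl.finish_job(): hands the job in, once; it reports no verdict.
Trained networks look in a picture, given as the dict that the camera call returned (one of the last four; its "shot" number tells which), for a name from the list of things; names that differ only in an ending like _2 or _b are one class to them, and where a whole thing is asked for, a point or a joint stands for the part that bears it (a point fixed in the world has none). Each returns a list of dicts, best first, with "conf" (0 to 1); they miss things now and then, are a little off and sometimes report something else, mostly with a low value. They report only what shows in the picture. A call takes as long as a camera call.
- ctrl.search_frame(query, picture): "extent" ([centre column, centre row, width, height] in pixels, round what is visible of it).
The state is a dict: "clock": time; "qpos": joint angles; "qd": joint speeds; "tau": joint torques, N m; "eef_pos": TCP position; "tool_rot": TCP orientation; "force": force on the tool from outside, world axes, zero at the start; "torque": the same for the moment, N m; "width": finger opening in mm.
Only numpy, scipy, OpenCV 4.12 (cv2) and the standard library are available. Lean on these libraries where they do the work, as an engineer would, in place of code of your own. Each camera call takes 0.05 s, during which the arm holds its last target. There are 200 camera calls.

## Working session

There is one attempt and no reset: what is moved stays moved. The work goes in short steps, Python scripts to look and compute and a shell command to move; the robot and the scene stay as the last step left them, time stands still between calls to the robot, and variables do not carry over. Pictures are saved under pics/ and viewed, about 8 in all and at most 12, crops included, and the job is handed in when it is done.

```bash
ls; mkdir -p pics
cat > h.py <<'E'
import numpy as np,cv2
from cell import ctrl
def world(p,u,v,d):
    K=p["camera_matrix"];c=np.array([(u-K[0,2])/K[0,0]*d,(v-K[1,2])/K[1,1]*d,d])
    return p["R"].T@(c-p["t"])
def cloud(p):
    K=p["camera_matrix"];d=p["depth"].astype(float);v,u=np.mgrid[:480,:640]
    c=np.stack([(u-K[0,2])/K[0,0]*d,(v-K[1,2])/K[1,1]*d,d],-1)
    return (c-p["t"])@p["R"]   # 480x640x3 world
def save(p,n): cv2.imwrite(f"pics/{n}.png",p["color"][:,:,::-1])
E
python3 - <<'E'
from h import *
np.set_printoptions(precision=1,suppress=True)
print(ctrl.read_state())
for c in ["scene","top"]:
    p=ctrl.get_image(c);save(p,c+"0");W=cloud(p)
    print(c,"cam at",-p["R"].T@p["t"])
    for q in ["clip","small_card","big_card","tumbler","sugar_bowl","cup"]:
        for r in ctrl.search_frame(q,p)[:2]:
            u,v,w,h=r["extent"];i,j=int(np.clip(v,0,479)),int(np.clip(u,0,639))
            print(q,round(r["conf"],2),np.array(r["extent"]),W[i,j])
E
```

```text
pics
{'clock': 0.0, 'qpos': array([-1.3,  0.6,  0. ,  1.5, -0. ,  1. , -0. ]), 'qd': array([-0., -0., -0.,  0.,  0.,  0., -0.]), 'tau': array([  0. , -56.3,   1.2, -19.3,   0. ,   0. ,  -0. ]), 'eef_pos': array([188. , 621.5, 203.9]), 'tool_rot': array([-3.1,  0. ,  2.8]), 'force': array([ 0.2, -0.2, -0.5]), 'torque': array([-0., -0.,  0.]), 'width': 85.45940291804304}
scene cam at [ -80.8 -369.3  554.2]
clip 0.87 [319.4 240.7  29.4  60.8] [497.1 180.2 138.6]
clip 0.31 [306.6 357.3  44.1  41.4] [375.1  94.9   8.5]
big_card 0.71 [440.4 323.5 104.4 138.4] [519.5 -51.6  68.3]
tumbler 0.97 [426.6 266.3  52.9  79.4] [521.4 -16.4 154.4]
sugar_bowl 0.78 [307.9 357.5  40.8  40.6] [375.   92.6   9.9]
cup 0.7 [231.2 238.1  54.   48.6] [493.7 424.7  58.8]
top cam at [431.1 165.5 959.5]
clip 0.62 [318.  254.8  28.3  32.7] [511.4 189.8 124.8]
small_card 0.75 [458.5 255.9 106.7  35.7] [518.  -63.9  80.2]
big_card 0.58 [455.1 258.1 104.5  32.7] [517.3 -72.   27.1]
tumbler 0.69 [394.8 184.7  48.6  56.6] [666.2  43.2   8.5]
sugar_bowl 0.78 [376.1 337.1  37.1  33.9] [362.3  77.3   6.2]
cup 0.78 [183.7 254.1  65.7  49.1] [518.2 463.1   8.7]
```

View pics/scene0.png

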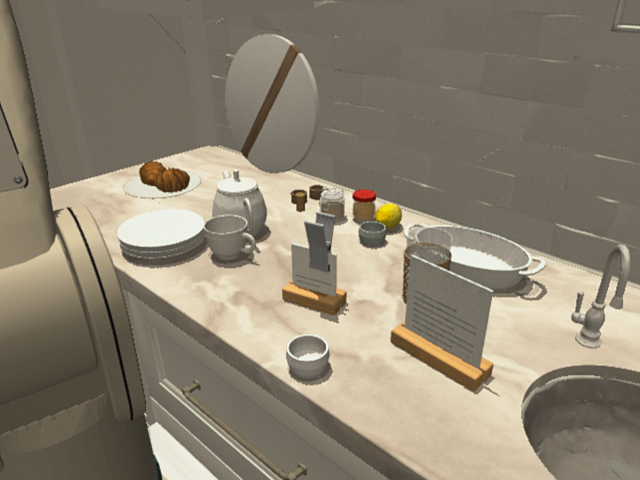

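View pics/top0.png

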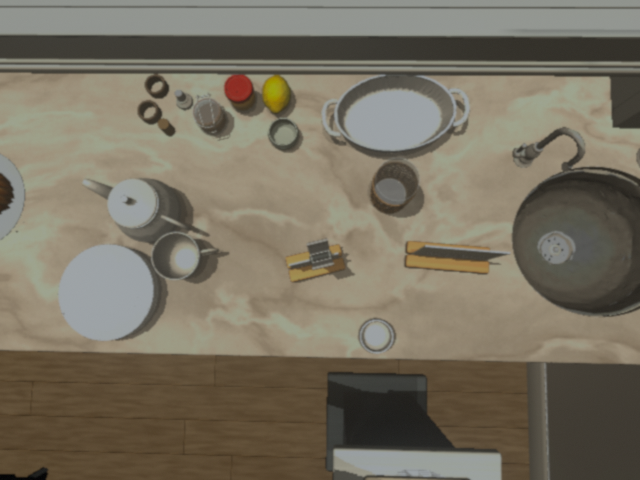

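The scene view shows the clip at about (320,245) on the small card and the big card at (447,310). In the top view the clip is at (318,252), the small block at (315,262), the big block at (447,257), and the tumbler at (394,187). Next I measure them from depth.

Run:
```python
from h import *
np.set_printoptions(precision=1,suppress=True)
for c in ["top","scene"]:
    p=ctrl.get_image(c);W=cloud(p);C=p["color"].astype(int);ok=p["depth"]>0
    sat=C.max(2)-C.min(2)
    for n,cx,cy,zc,L in [("small",508,195,26,110),("big",510,-65,26,160)]:
        near=ok&(np.hypot(W[...,0]-cx,W[...,1]-cy)<100)
        m=near&(abs(W[...,2]-26)<4)&(sat>60)
        P=W[m][:,:2]
        r=cv2.minAreaRect(P.astype(np.float32)) if len(P)>10 else None
        print(c,n,"block n",len(P),r)
        m=near&(W[...,2]>(40 if n=="small" else 45))&(W[...,2]<(95 if n=="small" else 158))
        P=W[m]
        if len(P)>30:
            mu=np.median(P,0);l=cv2.fitLine(P[:,:2].astype(np.float32),cv2.DIST_HUBER,0,.01,.01).ravel()
            print("  card line",len(P),l,"yaw",np.degrees(np.arctan2(l[1],l[0])),"zmax",P[:,2].max(), "ext", np.percentile((P[:,:2]-l[2:])@l[:2],[1,99]))
    m=ok&(np.hypot(W[...,0]-508,W[...,1]-195)<70)&(W[...,2]>118)
    P=W[m];print(c,"clip",len(P),P.min(0),P.max(0),np.median(P,0))
    m=m&(W[...,2]>160);P=W[m];print("  wing tops",len(P),cv2.minAreaRect(P[:,:2].astype(np.float32)) if len(P)>5 else 0)
    if c=="top":
        for (u,v) in [(394,187),(376,336),(183,255)]: print(W[v-12:v+13:12,u-14:u+15:14].reshape(-1,3))
```

```text
top small block n 528 ((503.9944152832031, 198.88882446289062), (49.815975189208984, 107.52556610107422), 14.380688667297363)
  card line 69 [  0.3  -1.  500.3 207.4] yaw -75.32366 zmax 94.19139391976307 ext [-34.7  53.1]
top big block n 1139 ((520.0113525390625, -57.90416717529297), (158.80154418945312, 49.73637390136719), 85.9941635131836)
  card line 634 [  0.1   1.  519.1 -48.2] yaw 86.10372 zmax 157.93982662904568 ext [-77.8  60.4]
top clip 599 [482.  163.6 118.4] [533.5 208.6 174.9] [511.3 187.2 141.5]
  wing tops 161 ((507.2503662109375, 186.3321075439453), (45.84305953979492, 35.555824279785156), 14.842178344726562)
[[672.1  75.9  54.7]
 [678.   46.5  33.7]
 [666.9  25.9  76.4]
 [659.2  71.4  10.9]
 [660.2  43.1   8.1]
 [652.2  20.7  42.9]
 [616.2  79.9  97.1]
 [634.8  43.6  12.4]
 [614.6  31.  107.9]]
[[387.7 106.   26.3]
 [387.3  77.4   6. ]
 [387.7  49.8   3.1]
 [363.9 104.7  10.4]
 [364.2  77.3   6.4]
 [365.9  52.1  22.7]
 [339.7 103.6  -3.5]
 [341.5  77.4   9.2]
 [341.   49.1  -1.7]]
[[537.2 484.7  31.5]
 [539.2 461.4  17.8]
 [542.  439.   -1.9]
 [514.7 487.2  20.4]
 [515.9 462.2  11.4]
 [516.4 434.3  10.7]
 [491.  486.3  19.5]
 [492.2 462.    8.2]
 [489.4 419.8  58.3]]
scene small block n 533 ((502.3609619140625, 200.7054443359375), (52.417633056640625, 109.38754272460938), 15.006669998168945)
  card line 1127 [  0.2  -1.  502.3 201.2] yaw -75.73022 zmax 94.98866214717545 ext [-44.  45.]
scene big block n 1253 ((517.652587890625, -55.99785614013672), (159.7450408935547, 51.73868179321289), 87.04605865478516)
  card line 5284 [  0.1   1.  518.1 -60.1] yaw 86.09633 zmax 157.98960633138682 ext [-65.1  73.2]
scene clip 892 [481.1 164.9 118.1] [531.3 211.9 177. ] [499.1 184.1 153.8]
  wing tops 334 ((505.63763427734375, 188.12063598632812), (46.81204605102539, 37.15432357788086), 14.29387378692627)
```

```bash
cat >> h.py <<'E'
from scipy.spatial.transform import Rotation as Ro
def delta(target,ydeg):
    """remaining shift (units of 30 mm, tool axes) and turn (units of 6 deg) to TCP target, tool down, jaw axis at ydeg"""
    s=ctrl.read_state();R=Ro.from_euler('xyz',s["tool_rot"])
    G=Ro.from_euler('xyz',[np.pi,0,np.radians(ydeg+90)])
    print("t",round(s["clock"],2),"tcp",s["eef_pos"].round(1),"rot",s["tool_rot"].round(3),"w",round(s["width"],1),"F",s["force"].round(1),"q",s["qpos"].round(2))
    print(" shift",(R.inv().apply(np.array(target)-s["eef_pos"])/30).round(2),"turn",(np.degrees((R.inv()*G).as_rotvec())/6).round(2))
E
python3 -c "
from h import *
delta([506.4,187.3,215],14.5)"
```

```text
t 0.8 tcp [188.2 622.2 204.8] rot [-3.142 -0.     2.848] w 85.2 F [ 0.4 -0.2  1. ] q [-1.34  0.63  0.04  1.52 -0.03  1.   -0.02]
 shift [-14.35 -10.8   -0.34] turn [-0.   -0.    9.78]
```

```bash
python3 -m crank '[[[-1,-0.75,-0.05,0,0,0],[-1,-0.75,-0.05,0,0,0],[-1,-0.75,-0.05,0,0,0],[-1,-0.75,-0.05,0,0,0],[-1,-0.75,-0.05,0,0,0],[-1,-0.75,-0.05,0,0,0],[-1,-0.75,0,0,0,0],[-1,-0.75,0,0,0,0],[-1,-0.75,0,0,0,0],[-1,-0.75,0,0,0,0],[0,0,0,0,0,1],[0,0,0,0,0,1]]]' -1
python3 -c "
from h import *
delta([506.4,187.3,215],14.5)"
```

```text
clock: 1.8
eef_pos: [419.8, 309.0, 212.4]
tool_rot: [3.135, -0.002, 2.637]
force: [0.3, 0.6, -0.2]
width: 85.3
t 1.8 tcp [419.8 309.  212.4] rot [ 3.135e+00 -2.000e-03  2.637e+00] w 85.3 F [ 0.3  0.6 -0.2] q [-0.76  0.43  0.11  1.87 -0.07  0.83  0.45]
 shift [-4.49 -2.15 -0.11] turn [ 0.05 -0.04  7.76]
```

```bash
python3 -m crank '[[[0,0,0,0,0,1],[0,0,0,0,0,1],[0,0,0,0,0,1],[0,0,0,0,0,1],[0,0,0,0,0,1],[0,0,0,0,0,1],[0,0,0,0,0,1],[0,0,0,0,0,0.76],[0,0,0,0,0,0]]]'
python3 -c "
from h import *
delta([506.4,187.3,215],14.5)"
```

```text
clock: 2.55
eef_pos: [423.4, 305.5, 214.2]
tool_rot: [3.135, -0.007, 1.77]
force: [-0.2, -0.3, -0.4]
width: 85.4
t 2.55 tcp [423.4 305.5 214.2] rot [ 3.135 -0.007  1.77 ] w 85.4 F [-0.2 -0.3 -0.4] q [-0.92  0.45  0.35  1.88 -0.21  0.84 -0.27]
 shift [-4.41  1.93 -0.04] turn [ 0.07 -0.06 -0.51]
```

```bash
python3 -m crank '[[[-1,0.44,0,0,0,-0.25],[-1,0.44,0,0,0,-0.25],[-1,0.44,0,0,0,0],[-1,0.44,0,0,0,0],[-0.3,0.13,0,0,0,0],[0,0,0,0,0,0],[0,0,0,0,0,0]]]'
python3 - <<'E'
from h import *
np.set_printoptions(precision=1,suppress=True)
delta([506.4,187.3,215],14.5)
p=ctrl.get_image("wrist");save(p,"wrist1");W=cloud(p);ok=p["depth"]>0
print(p["t"],ctrl.search_frame("clip",p)[:2])
m=ok&(np.hypot(W[...,0]-506,W[...,1]-187)<45)&(W[...,2]>160)&(W[...,2]<182)
P=W[m]; print(len(P),P.max(0) if len(P) else 0,cv2.minAreaRect(P[:,:2].astype(np.float32)) if len(P)>5 else 0)
E
```

```text
clock: 3.13
eef_pos: [511.6, 193.5, 213.8]
tool_rot: [3.133, -0.008, 1.85]
force: [0.1, 0.8, -0.9]
width: 85.2
t 3.13 tcp [511.6 193.5 213.8] rot [ 3.1 -0.   1.9] w 85.2 F [ 0.1  0.8 -0.9] q [-0.6  0.5  0.3  1.8 -0.2  0.9  0.1]
 shift [-0.1 -0.2 -0. ] turn [ 0.1 -0.1  0.2]
[-547.2    1.2  398.6] [{'extent': [307.6, 240.4, 76.7, 93.0], 'conf': 0.62}, {'extent': [265.6, 381.2, 81.6, 115.6], 'conf': 0.3}]
1087 [534.2 211.1 173. ] ((507.7181701660156, 188.17205810546875), (45.99391174316406, 36.49993896484375), 14.682526588439941)
```

View pics/wrist1.png

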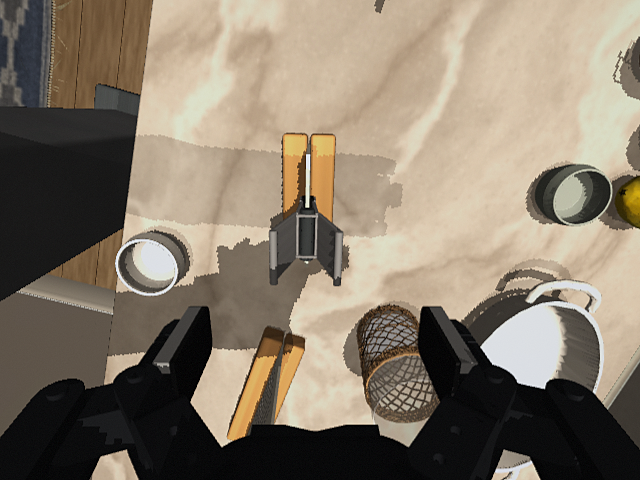

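The wrist view shows the clip's wings at (270–342, 205–285), between the open fingers and square to them. I'll centre on it and descend.

```bash
python3 -m crank '[[[-0.1,-0.16,0.3,0.08,-0.08,0.2],[0,0,0.5,0,0,0],[0,0,0.5,0,0,0],[0,0,0.5,0,0,0],[0,0,0.3,0,0,0],[0,0,0,0,0,0],[0,0,0,0,0,0]]]'
python3 -c "
from h import *
delta([507.3,187.8,141],14.6)"
```

```text
clock: 3.82
eef_pos: [499.0, 200.1, 145.9]
tool_rot: [-3.136, -0.003, 1.843]
force: [0.1, 0.1, 0.0]
width: 85.3
t 3.82 tcp [499.  200.1 145.9] rot [-3.136e+00 -3.000e-03  1.843e+00] w 85.3 F [0.1 0.1 0. ] q [-0.63  0.57  0.3   1.89 -0.25  0.72  0.08]
 shift [-0.47  0.16  0.16] turn [-0.06 -0.03  0.17]
```

```bash
python3 -m crank '[[[-0.25,0.08,0.08,-0.06,-0.03,0.15],[-0.22,0.08,0.08,0,0,0],[0,0,0,0,0,0],[0,0,0,0,0,0]]]'
python3 -c "
from h import *
delta([507.3,187.8,141],14.6)"
```

```text
clock: 4.15
eef_pos: [508.7, 187.7, 142.1]
tool_rot: [3.138, -0.0, 1.827]
force: [-0.2, -0.4, -0.4]
width: 85.4
t 4.15 tcp [508.7 187.7 142.1] rot [ 3.138 -0.     1.827] w 85.4 F [-0.2 -0.4 -0.4] q [-0.6   0.57  0.3   1.89 -0.25  0.71  0.1 ]
 shift [ 0.01 -0.04  0.04] turn [ 0.03 -0.    0.02]
```

```bash
python3 -m crank '[[[0,0,0,0,0,0],[0,0,0,0,0,0],[0,0,0,0,0,0],[0,0,0,0,0,0],[0,0,0,0,0,0]]]' 0.25
python3 -m crank '[[[0,0,0,0,0,0],[0,0,0,0,0,0],[0,0,0,0,0,0],[0,0,0,0,0,0],[0,0,0,0,0,0],[0,0,0,0,0,0]]]' 1
python3 - <<'E'
from h import *
delta([507.3,187.8,141],14.6)
p=ctrl.get_image("scene");cv2.imwrite("pics/grip.png",cv2.resize(p["color"][170:330,230:440,::-1],None,fx=3,fy=3))
E
```

```text
clock: 4.57
eef_pos: [509.8, 187.2, 143.6]
tool_rot: [3.136, -0.001, 1.826]
force: [-0.8, 0.4, 1.3]
width: 32.2
clock: 5.07
eef_pos: [509.6, 187.6, 143.7]
tool_rot: [3.135, -0.001, 1.826]
force: [0.6, 1.1, 0.5]
width: -0.0
t 5.07 tcp [509.6 187.6 143.7] rot [ 3.135e+00 -1.000e-03  1.826e+00] w -0.0 F [0.6 1.1 0.5] q [-0.6   0.57  0.3   1.89 -0.25  0.71  0.1 ]
 shift [ 0.02 -0.07  0.09] turn [ 0.06 -0.01  0.01]
```

View pics/grip.png

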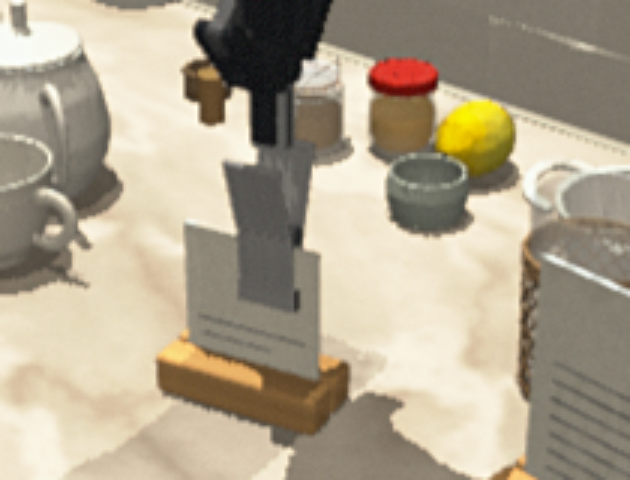

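Gripper width 0: the squeeze missed. In the crop the finger ends (265,145) vanish behind or above the wing tops (265,160), and the clip still bites the card. I need to find where the fingers and the clip actually are.

Run:
```python
from h import *
np.set_printoptions(precision=1,suppress=True)
p=ctrl.get_image("scene");W=cloud(p);C=p["color"].astype(int);ok=p["depth"]>0
near=ok&(np.hypot(W[...,0]-508,W[...,1]-190)<70)
dark=near&(C.max(2)<60)&(W[...,2]>120)
P=W[dark];print("dark",len(P))
for z in range(120,240,8):
    q=P[(P[:,2]>=z)&(P[:,2]<z+8)]
    if len(q): print(z,len(q),q.min(0),q.max(0))
m=near&(C.max(2)>=75)&(W[...,2]>118)&(W[...,2]<180);P=W[m];print("clip",len(P),P.min(0),P.max(0),cv2.minAreaRect(P[P[:,2]>160][:,:2].astype(np.float32)))
t=ctrl.get_image("wrist");cv2.imwrite("pics/wrist2.png",t["color"][100:,:,::-1])
print(ctrl.search_frame("clip",t)[:2])
K=t["camera_matrix"]
s=ctrl.read_state()
for pt in (s["eef_pos"],[507.3,187.8,174],[507.3,187.8,122]):
    c=K@(t["R"]@np.array(pt)+t["t"]);print(pt,c[:2]/c[2])
```

```text
dark 4026
120 10 [507.4 168.5 120.1] [515.1 171.5 125. ]
160 1 [527.7 192.1 165.4] [527.7 192.1 165.4]
168 1 [503.1 194.7 175. ] [503.1 194.7 175. ]
176 22 [495.2 177.8 176.4] [515.1 191.5 183.6]
184 40 [494.6 177.  184.2] [512.9 190.2 191.6]
192 40 [493.8 177.5 192.7] [513.8 190.1 200. ]
200 38 [494.1 176.1 200.2] [514.2 189.6 208. ]
208 34 [493.8 173.2 208.3] [522.4 188.5 215.8]
216 99 [473.6 168.2 216.2] [539.5 197.3 224. ]
224 129 [467.7 166.1 224. ] [549.4 196.6 232. ]
232 134 [461.  165.4 232.1] [554.9 189.3 239.9]
clip 781 [479.8 165.2 118.1] [532.8 211.9 178.8] ((505.2127380371094, 188.63330078125), (47.85601806640625, 37.548614501953125), 14.98788070678711)
[{'extent': [310.4, 272.6, 104.5, 131.6], 'conf': 0.83}]
[509.6 187.6 143.8] [313.9 282.9]
[507.3, 187.8, 174] [309.1 312.7]
[507.3, 187.8, 122] [310.  264.5]
```

View pics/wrist2.png

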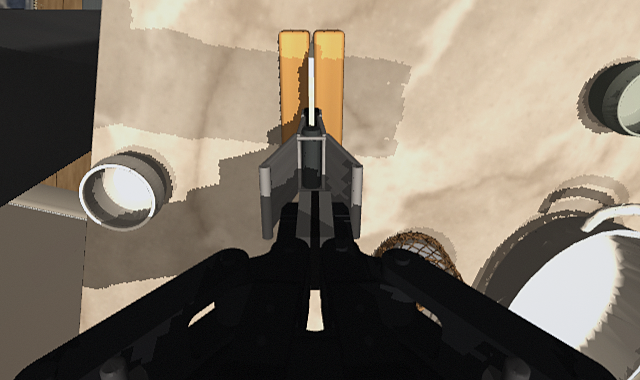

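Run:
```python
from h import *
np.set_printoptions(precision=1,suppress=True,linewidth=200)
t=ctrl.get_image("wrist");W=cloud(t)
a=cv2.resize(t["color"][220:370,240:390,::-1],(560,560),interpolation=cv2.INTER_CUBIC)
cv2.imwrite("pics/zoom.png",cv2.convertScaleAbs(a,alpha=1.6,beta=25))
for r in range(240,360,10): print(r,W[r,260:370:10,2])
```

```text
240 [ -1.8  -1.6  -3.  131.6 121.5 122.6 117.3 128.4  24.   -2.6  -1.4]
250 [ -1.4  -1.4 146.  133.1 120.2 122.  116.8 130.1 143.8  -1.1  -1.8]
260 [ -1.3 158.1 146.8 133.7 120.6 122.  117.  130.4 144.3 158.4  -2.1]
270 [166.7 158.9 147.3 134.1 121.7 121.3 117.2 131.1 145.1 158.5 166.7]
280 [166.6 165.8 148.  134.  121.2 121.  117.1 131.  146.5 159.  167.2]
290 [166.7 165.5 147.  132.9 172.4 172.5 172.  172.5 146.4 160.  167. ]
300 [164.5 166.2 148.8 135.1 182.8 180.9 181.9 181.8 146.  164.5 166.9]
310 [ -2.1 166.7 151.2 182.9 311.6 189.9 188.9 189.6 181.6 165.7 166.3]
320 [ -0.7 167.6 190.5 190.3 196.2 195.4 197.5 195.4 190.2 165.9 166.5]
330 [ -1.6 167.4 196.5 196.  202.  202.1 202.1 203.2 195.4 195.5  -1.7]
340 [ -0.9  -0.5 210.3 212.3 210.2 206.4 205.5 210.2 212.4 210.9  -0.4]
350 [  0.1 214.5 214.  216.1 215.2 206.2 208.1 214.3 216.6 215.3  -1.3]
```

View pics/zoom.png

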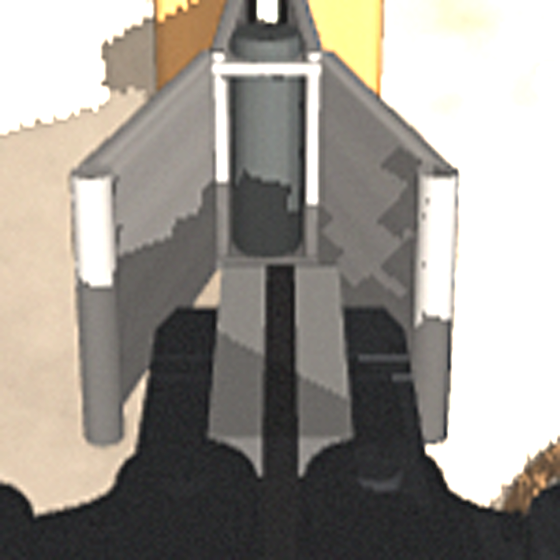

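The zoom shows the shut finger ends at z≈172 by depth, just above the wing tops and between them. That is about 28 mm higher than the reported TCP (143.7). I'll quantify the tip offset from both cameras.

Run:
```python
from h import *
np.set_printoptions(precision=1,suppress=True,linewidth=200)
t=ctrl.get_image("wrist");W=cloud(t);s=ctrl.read_state();R=Ro.from_euler('xyz',s["tool_rot"])
print("tcp",s["eef_pos"],"tool axes",R.as_matrix().T)
for r in (284,286,288,290,295,300):print(r,W[r,300],W[r,330],t["depth"][r,315])
print("wrist cam",-t["R"].T@t["t"])
m=(np.abs(W-s["eef_pos"]).max(2)<45)&(t["depth"]>0)&(W[...,2]>165)
v,u=np.where(m);k=(u>290)&(u<340)&(W[v,u,2]<200);P=R.inv().apply(W[v[k],u[k]]-s["eef_pos"]);print("finger face in tool frame",len(P),P.min(0),P.max(0),np.median(P,0))
p=ctrl.get_image("scene");W=cloud(p);C=p["color"].astype(int)
m=(np.hypot(W[...,0]-508,W[...,1]-188)<30)&(W[...,2]>150)&(W[...,2]<215)&(C.max(2)<110)
P=R.inv().apply(W[m]-s["eef_pos"])
for a in range(-72,-10,5):
    q=P[(P[:,2]>=a)&(P[:,2]<a+5)]
    if len(q):print(a,len(q),q.min(0),q.max(0))
print(p["color"][195:240:3,318:328:3].max(3).tolist())
```

```text
tcp [509.6 187.6 143.8] tool axes [[-0.3  1.   0. ]
 [ 1.   0.3  0. ]
 [ 0.   0.  -1. ]]
284 [504.9 174.  121. ] [520.  182.9 130.7] 209.37207
286 [505.2 172.7 121. ] [520.3 181.9 131. ] 212.00468
288 [505.4 171.9 121.7] [520.5 181.  131.7] 210.96329
290 [501.  196.9 173.2] [513.3 199.9 172.7] 154.16524
295 [501.2 196.6 177. ] [512.9 200.5 178.5] 150.05054
300 [501.2 196.9 181.7] [512.7 200.5 182.7] 145.80482
wrist cam [488.1 267.7 311.6]
finger face in tool frame 885 [  6.1  -9.6 -45. ] [ 12.1  10.6 -27.8] [ 10.9   0.5 -37.8]
-72 15 [-11.5 -16.3 -71.1] [  5.3   8.6 -67. ]
-67 41 [-10.4 -16.3 -67. ] [  7.   12.2 -62.2]
-62 38 [-10.7 -14.9 -61.8] [  5.3   5.6 -57.3]
-57 39 [-10.8 -16.2 -56.4] [  6.2   6.6 -52. ]
-52 39 [-10.8 -15.9 -51.7] [  5.1   6.5 -47.1]
-47 39 [-11.  -14.8 -46.7] [  6.4   3.7 -42.1]
-42 34 [-11.  -14.8 -41.9] [  5.3   5.1 -37.1]
-37 26 [-10.8 -11.9 -37. ] [  8.6   5.4 -32.4]
-32 22 [-14.8 -25.6 -31.7] [  8.7  16.9 -27.1]
-27 58 [-16.6 -25.7 -26.9] [ 17.7  19.9 -22.1]
-22 70 [-16.8 -25.9 -21.9] [ 17.3  19.6 -17. ]
-17 85 [-16.2 -24.4 -17. ] [ 16.5  19.8 -12. ]
-12 68 [-16.  -22.8 -12. ] [17.4 16.8 -7. ]Traceback (most recent call last):
  File "<stdin>", line 15, in <module>
    return umr_maximum(a, axis, None, out, keepdims, initial, where)
numpy.exceptions.AxisError: axis 3 is out of bounds for array of dimension 3
```

The fingers really end about 28 mm short of the reported TCP, and both cameras agree on that, while the sideways position is right. The fingers only closed over the wing tops and the clip is undisturbed. I'll raise, open, and go down about 27 mm deeper than before.

```bash
python3 -m crank '[[[0,0,-0.4,0,0,0],[0,0,-0.4,0,0,0],[0,0,-0.2,0,0,0],[0,0,0,0,0,0]]]' -
python3 -m crank '[[[0,0,0,0,0,0],[0,0,0,0,0,0],[0,0,0,0,0,0],[0,0,0,0,0,0],[0,0,0,0,0,0],[0,0,0,0,0,0]]]' -1
python3 -c "
from h import *
delta([507.3,187.8,116],14.6)"
```

```text
clock: 5.75
eef_pos: [508.7, 187.2, 174.1]
tool_rot: [3.138, -0.001, 1.826]
force: [0.7, 0.7, 0.0]
width: -0.2
clock: 6.25
eef_pos: [507.8, 187.0, 172.4]
tool_rot: [3.14, -0.0, 1.826]
force: [0.3, 0.9, 0.6]
width: 72.5
t 6.25 tcp [507.8 187.  172.4] rot [ 3.14  -0.     1.826] w 72.5 F [0.3 0.9 0.6] q [-0.62  0.53  0.32  1.87 -0.23  0.78  0.08]
 shift [ 0.03 -0.01  1.88] turn [ 0.02 -0.    0.01]
```

```bash
python3 -m crank '[[[0,0,0,0,0,0],[0,0,0,0,0,0],[0,0,0.3,0,0,0],[0,0,0.3,0,0,0],[0,0,0.3,0,0,0],[0,0,0.3,0,0,0],[0,0,0.3,0,0,0],[0,0,0.2,0,0,0],[0,0,0,0,0,0],[0,0,0,0,0,0]]]' -1
python3 - <<'E'
from h import *
np.set_printoptions(precision=1,suppress=True,linewidth=200)
delta([507.3,187.8,116],14.6)
p=ctrl.get_image("scene");cv2.imwrite("pics/open2.png",cv2.resize(p["color"][170:330,230:440,::-1],None,fx=3,fy=3))
E
```

```text
clock: 7.08
eef_pos: [506.3, 186.4, 113.6]
tool_rot: [-3.139, 0.0, 1.826]
force: [0.5, 0.5, 0.5]
width: 85.1
t 7.08 tcp [506.3 186.4 113.6] rot [-3.1  0.   1.8] w 85.1 F [0.5 0.5 0.5] q [-0.6  0.6  0.3  1.9 -0.3  0.7  0.1]
 shift [ 0.   0.  -0.1] turn [-0.  0.  0.]
```

View pics/open2.png

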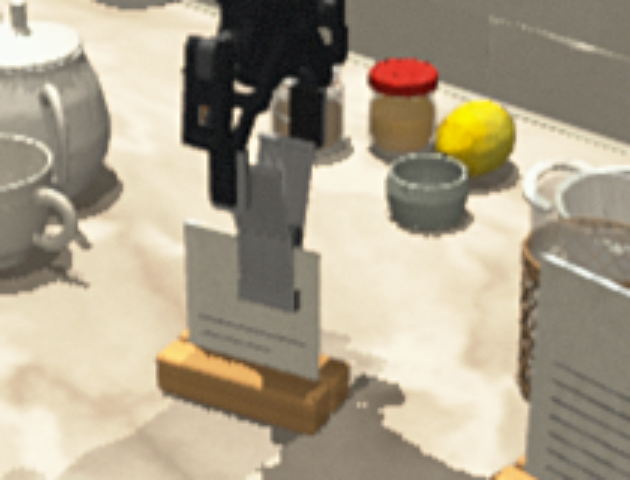

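The fingers now straddle the wings: the near one ends at (222,205), alongside the near wing at (262,200). Closing.

```bash
python3 -m crank '[[[0,0,0,0,0,0],[0,0,0,0,0,0],[0,0,0,0,0,0],[0,0,0,0,0,0],[0,0,0,0,0,0]]]' 0.25
python3 -m crank '[[[0,0,0,0,0,0],[0,0,0,0,0,0],[0,0,0,0,0,0],[0,0,0,0,0,0],[0,0,0,0,0,0],[0,0,0,0,0,0],[0,0,0,0,0,0]]]' 1
python3 - <<'E'
from h import *
delta([507.3,187.8,116],14.6)
p=ctrl.get_image("scene");cv2.imwrite("pics/grip2.png",cv2.resize(p["color"][170:330,230:440,::-1],None,fx=3,fy=3))
E
```

```text
clock: 7.55
eef_pos: [507.9, 186.9, 115.6]
tool_rot: [3.14, -0.0, 1.826]
force: [-1.1, 0.0, 2.0]
width: 32.1
clock: 8.13
eef_pos: [509.0, 187.3, 117.3]
tool_rot: [3.137, -0.001, 1.826]
force: [-0.2, -0.7, 2.2]
width: 15.5
t 8.13 tcp [509.  187.3 117.3] rot [ 3.137e+00 -1.000e-03  1.826e+00] w 15.5 F [-0.2 -0.7  2.2] q [-0.59  0.61  0.28  1.92 -0.27  0.65  0.11]
 shift [ 0.03 -0.05  0.04] turn [ 0.05 -0.01  0.01]
```

View pics/grip2.png

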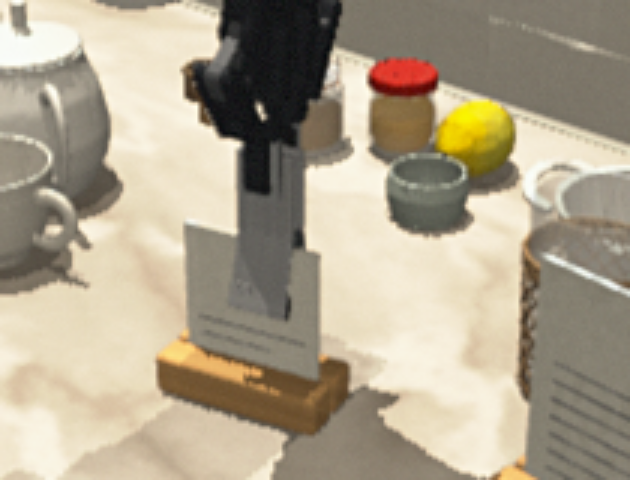

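The clip is squeezed fully open (width 15.5) with the jaws spread off the card around (265,300). Lifting straight up, far enough to clear the big card.

```bash
python3 -m crank '[[[0,0,-0.2,0,0,0],[0,0,-0.3,0,0,0],[0,0,-0.4,0,0,0],[0,0,-0.5,0,0,0],[0,0,-0.5,0,0,0],[0,0,-0.5,0,0,0],[0,0,-0.5,0,0,0],[0,0,-0.5,0,0,0],[0,0,-0.4,0,0,0],[0,0,-0.2,0,0,0],[0,0,0,0,0,0],[0,0,0,0,0,0]]]' 1
python3 - <<'E'
from h import *
np.set_printoptions(precision=1,suppress=True,linewidth=200)
delta([518.8,-57,235],-3.9)
p=ctrl.get_image("scene");cv2.imwrite("pics/lift.png",cv2.resize(p["color"][100:330,200:500,::-1],None,fx=2.6,fy=2.6))
E
```

```text
clock: 9.18
eef_pos: [507.6, 186.2, 249.0]
tool_rot: [3.136, -0.001, 1.825]
force: [0.0, 0.4, -1.4]
width: 15.4
t 9.18 tcp [507.6 186.2 249. ] rot [ 3.1 -0.   1.8] w 15.4 F [ 0.   0.4 -1.4] q [-0.7  0.4  0.4  1.8 -0.2  0.9  0. ]
 shift [-7.9 -1.7  0.5] turn [ 0.1 -0.   3.1]
```

View pics/lift.png

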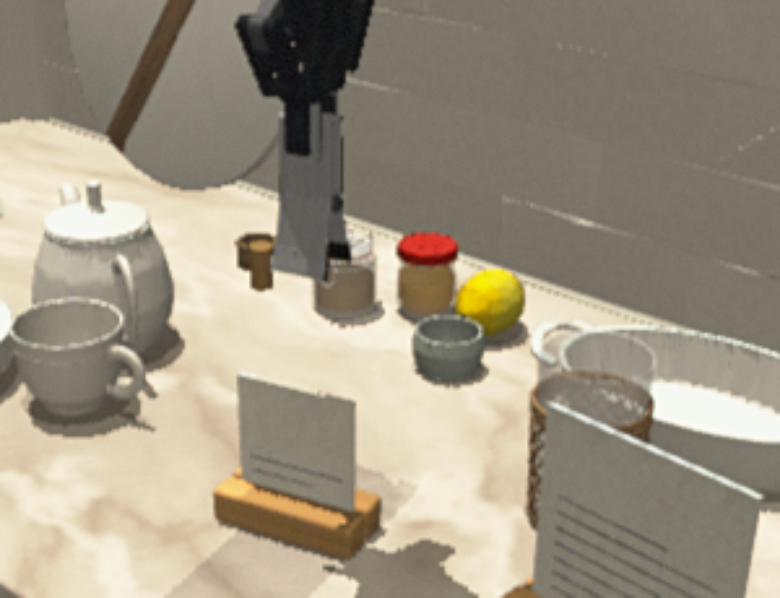

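The clip is clear of the small card, hanging wide open at (310,200). Traversing at this height and turning to the big card.

```bash
python3 -m crank '[[[-0.4,-0.08,0,0,0,0],[-0.8,-0.17,0,0,0,0],[-0.9,-0.2,0,0,0,0],[-0.9,-0.2,0,0,0,0],[-0.9,-0.2,0,0,0,0],[-0.9,-0.2,0,0,0,0],[-0.9,-0.2,0,0,0,0],[-0.8,-0.17,0,0,0,0],[-0.6,-0.12,0,0,0,0],[0,0,0,0,0,0],[0,0,0,0,0,0]]]' 1
python3 -m crank '[[[0,0,0,0,0,0.5],[0,0,0,0,0,0.7],[0,0,0,0,0,0.7],[0,0,0,0,0,0.6],[0,0,0,0,0,0.4],[0,0,0,0,0,0],[0,0,0,0,0,0]]]' 1
python3 -c "
from h import *
delta([518.8,-57,235],-3.9)"
```

```text
clock: 10.15
eef_pos: [508.5, -50.7, 239.3]
tool_rot: [-3.127, 0.002, 1.823]
force: [-0.3, 0.8, -1.2]
width: 15.4
clock: 10.73
eef_pos: [504.3, -48.1, 235.3]
tool_rot: [-3.118, 0.005, 1.51]
force: [0.2, 0.8, -1.5]
width: 15.4
t 10.73 tcp [504.3 -48.1 235.3] rot [-3.118  0.005  1.51 ] w 15.4 F [ 0.2  0.8 -1.5] q [-0.29  0.43  0.47  1.86 -0.23  0.93  0.23]
 shift [-0.27  0.5  -0.  ] turn [-0.22  0.05  0.07]
```

```bash
python3 -m crank '[[[-0.14,0.25,-0.03,-0.2,0.05,0.07],[-0.13,0.25,-0.03,0,0,0],[0,0,0,0,0,0],[0,0,0,0,0,0],[0,0,0,0,0,0]]]' 1
python3 - <<'E'
from h import *
np.set_printoptions(precision=1,suppress=True,linewidth=200)
delta([518.8,-57,235],-3.9)
s=ctrl.read_state();R=Ro.from_euler('xyz',s["tool_rot"])
for c in ["scene","top","wrist"]:
    p=ctrl.get_image(c);W=cloud(p);C=p["color"].astype(int);ok=p["depth"]>0
    if c=="scene": cv2.imwrite("pics/over.png",cv2.resize(p["color"][150:400,370:520,::-1],None,fx=2.4,fy=2.4))
    # card line
    m=ok&(np.hypot(W[...,0]-518,W[...,1]+57)<90)&(W[...,2]>150)&(W[...,2]<163)
    P=W[m]
    if len(P)>10: print(c,"card top pts",len(P),cv2.fitLine(P[:,:2].astype(np.float32),cv2.DIST_HUBER,0,.01,.01).ravel(),P.min(0),P.max(0))
    m=ok&(np.hypot(W[...,0]-518,W[...,1]+57)<45)&(W[...,2]>172)&(W[...,2]<280)
    P=R.inv().apply(W[m]-s["eef_pos"]);Z=W[m][:,2]
    print(c,"clip n",len(P),"zmin",Z.min() if len(Z) else 0)
    for z in range(172,280,9):
        q=P[(Z>=z)&(Z<z+9)]
        if len(q)>3: print("  z",z,len(q),np.percentile(q,2,axis=0),np.percentile(q,98,axis=0))
E
```

```text
clock: 11.15
eef_pos: [520.2, -57.3, 236.6]
tool_rot: [-3.141, -0.001, 1.507]
force: [-0.1, 0.0, -0.0]
width: 15.6
t 11.15 tcp [520.2 -57.3 236.6] rot [-3.1 -0.   1.5] w 15.6 F [-0.1  0.  -0. ] q [-0.3  0.4  0.5  1.8 -0.2  0.9  0.2]
 shift [ 0.  -0.1  0.1] turn [-0. -0.  0.]
scene card top pts 712 [  0.1   1.  518.3 -59.9] [ 511.9 -125.6  150. ] [525.2  14.9 163. ]
scene clip n 1847 zmin 191.67661262799953
  z 190 165 [-18.  -21.8  37.7] [19.4 15.7 44.3]
  z 199 236 [-17.8 -20.   28.8] [19.4 13.9 37.5]
  z 208 203 [-16.3 -17.2  19.9] [18.7 13.  28.4]
  z 217 187 [-16.3 -15.9  11. ] [18.2 10.3 19.4]
  z 226 186 [-17.3 -13.8   1.7] [19.1  7.5 10.3]
  z 235 181 [-18.2 -11.   -7.2] [18.1  6.6  1.3]
  z 244 189 [-16.  -11.1 -16.3] [18.5  7.7 -7.6]
  z 253 177 [-16.1 -10.6 -25.2] [ 18.5   6.5 -16.7]
  z 262 139 [-16.7 -16.  -34.2] [ 18.6   6.7 -25.7]
  z 271 184 [-16.1 -22.8 -43. ] [ 18.8   7.1 -34.6]
top card top pts 111 [  0.1   1.  522.8  -7.5] [518.5 -56.7 150.1] [526.   12.1 163. ]
top clip n 547 zmin 189.44286999466377
  z 190 58 [-17.3 -20.5  37.9] [19.5 19.3 46.4]
  z 199 91 [-17.3
[... 406 characters left out ...]
 17.8  18.8 -34.7]
wrist card top pts 527 [  0.1   1.  522.6 -24. ] [ 514.5 -126.3  156. ] [526.3  13.4 160.8]
wrist clip n 4914 zmin 187.64300767227977
  z 181 18 [-16.1 -20.3  46.6] [21.7 19.9 48.5]
  z 190 407 [-15.7 -20.1  37.8] [21.6 19.5 46.3]
  z 199 491 [-14.9 -17.5  29. ] [21.4 17.  37.4]
  z 208 349 [-14.  -14.8  19.8] [19.7 14.6 28.3]
  z 217 279 [ -7.8 -12.7  10.9] [19.8 12.5 19.5]
  z 226 218 [  8.6 -10.3   1.8] [21.8 10.3 10.4]
  z 235 1652 [-16.7  -6.   -5.1] [21.4  6.1  0.9]
  z 244 156 [  6.9  -8.5 -16.2] [19.9  8.5 -7.8]
  z 253 124 [  5.   -8.4 -25.2] [ 20.2   8.6 -16.6]
  z 262 402 [  6.9 -18.9 -34.3] [ 19.9  19.2 -26.3]
  z 271 818 [  6.7 -20.7 -43.2] [ 19.7  20.7 -34.6]
```

View pics/over.png

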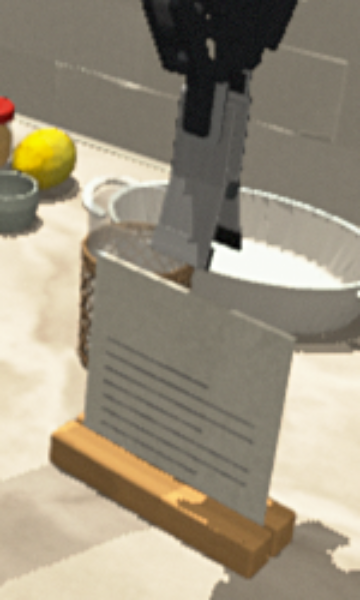

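The clip hangs upright and centred over the card's top edge, with its jaws near (200,250) in the crop and the card's top edge running from (100,250) to (293,342). The wrist cloud puts the mouth within 1 mm of the card plane and the jaw bottoms at z≈188. I'll lower in two stages.

```bash
python3 -m crank '[[[0,0,0.2,0,0,0],[0,0,0.2,0,0,0],[0,0,0.2,0,0,0],[0,0,0.1,0,0,0],[0,0,0,0,0,0],[0,0,0,0,0,0],[0,0,0,0,0,0]]]' 1
python3 -c "
from h import *
delta([520.0,-57.5,180.5],-3.9)"
```

```text
clock: 11.88
eef_pos: [518.8, -56.3, 212.3]
tool_rot: [-3.138, -0.001, 1.507]
force: [0.6, 0.1, -0.1]
width: 15.8
t 11.88 tcp [518.8 -56.3 212.3] rot [-3.138e+00 -1.000e-03  1.507e+00] w 15.8 F [ 0.6  0.1 -0.1] q [-0.26  0.47  0.46  1.87 -0.27  0.87  0.27]
 shift [-0.04  0.05  1.06] turn [-0.03 -0.01  0.04]
```

```bash
python3 -m crank '[[[-0.02,0.05,0.1,-0.03,0,0.04],[0,0,0.1,0,0,0],[0,0,0.15,0,0,0],[0,0,0.15,0,0,0],[0,0,0.15,0,0,0],[0,0.02,0.15,0,0,0],[0,0,0.15,0,0,0],[0,0,0.1,0,0,0],[0,0,0,0,0,0],[0,0,0,0,0,0],[0,0,0,0,0,0],[0,0,0,0,0,0]]]' 1
python3 - <<'E'
from h import *
np.set_printoptions(precision=1,suppress=True,linewidth=200)
delta([520.0,-57.5,180.5],-3.9)
s=ctrl.read_state();R=Ro.from_euler('xyz',s["tool_rot"])
p=ctrl.get_image("wrist");W=cloud(p);ok=p["depth"]>0
cv2.imwrite("pics/wristend.png",p["color"][100:,:,::-1])
P=R.inv().apply(W.reshape(-1,3)-s["eef_pos"]);Z=W[...,2].ravel();k=ok.ravel()&(abs(P[:,0])<60)&(abs(P[:,1])<40)
P=P[k];Z=Z[k]
q=P[(P[:,0]>-60)&(abs(Z-159)<4)&(abs(P[:,1])<9)&(abs(P[:,0])>24)];print("card edge tool y",len(q),np.percentile(q,[5,50,95],axis=0)) if len(q) else print("no edge")
for z in range(120,230,10):
    q=P[(Z>=z)&(Z<z+10)&(abs(P[:,0])<23)]
    if len(q)>3: print("z",z,len(q),np.percentile(q,[2,98],axis=0).ravel())
p=ctrl.get_image("scene");cv2.imwrite("pics/sceneend.png",cv2.resize(p["color"][180:380,370:520,::-1],None,fx=3,fy=3))
E
```

```text
clock: 12.88
eef_pos: [521.4, -57.2, 177.4]
tool_rot: [3.141, -0.001, 1.503]
force: [-0.8, -0.3, -0.5]
width: 15.6
t 12.88 tcp [521.4 -57.2 177.4] rot [ 3.1 -0.   1.5] w 15.6 F [-0.8 -0.3 -0.5] q [-0.2  0.5  0.4  1.9 -0.3  0.8  0.3]
 shift [-0.  -0.  -0.1] turn [ 0. -0.  0.]
card edge tool y 605 [[-54.3  -2.3  17.7]
 [ 33.7  -1.   18.8]
 [ 57.4   0.6  19.8]]
z 130 436 [-15.8 -19.9  37.6  21.5  19.9  46.8]
z 140 517 [-15.3 -17.2  27.8  21.2  17.3  37.3]
z 150 441 [-13.8 -14.2  17.6  22.3  14.6  27.1]
z 160 276 [ -5.5 -11.9   7.9  19.8  12.3  17.3]
z 170 1280 [-17.2  -7.6  -2.5  21.5   8.1   6.2]
z 180 606 [-15.   -7.8 -12.1  19.7   8.3  -2.6]
z 190 157 [  4.8  -8.2 -22.2  19.8   8.8 -12.9]
z 200 320 [  6.8 -18.2 -32.5  19.7  18.7 -23. ]
z 210 865 [  6.6 -20.2 -42.4  19.7  20.9 -32.8]
z 220 3225 [-15.4 -19.3 -52.3  19.5  20.  -43.4]
```

View pics/wristend.png

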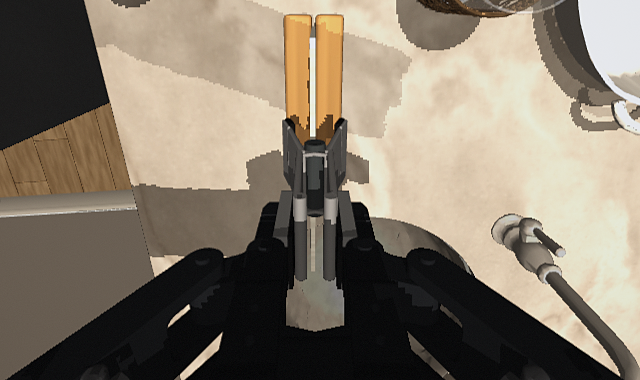

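View pics/sceneend.png

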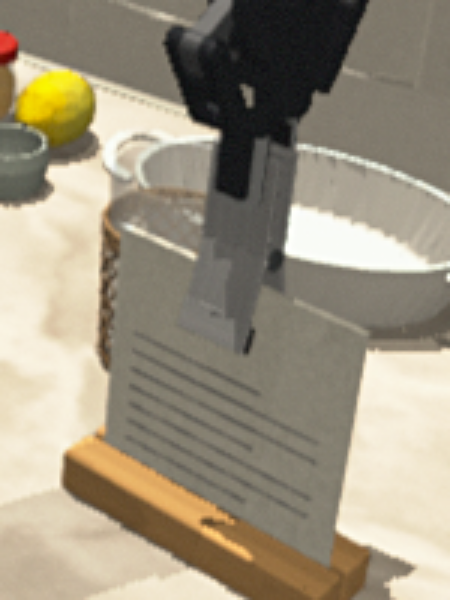

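Both views show the clip astride the card: in the wrist view the edge (315,100) runs down the middle between the jaws (285–345), and in the scene view the near jaw ends at (215,340) in front of the card. The card is 1 mm off the mouth's middle, the tips about 25 mm below the edge, and the force is near zero. Handing in.

```bash
python3 -c "
from h import *
print(ctrl.finish_job());delta([520.0,-57.5,177.5],-3.9)"
```

```text
the job is handed in; nothing more can be done
None
the job is handed in; nothing more can be done
```

I squeezed the clip open, lifted it straight off the small card and carried it to the big card. It is now held wide open astride the middle of the top edge, still gripped. I handed the job in at about 13 s of the 38 s allowed; no verdict is reported, so what follows are my own last checks.

**Final checks:**
- **Grip:** the finger opening read 15.6 mm. You gave 18 mm for fully squeezed, so the gauge is a little off. The jaws look fully spread in the pictures.
- **Position across the card:** the card lies about 1 mm off the middle of the mouth, and the jaws' outsides stand about 20 mm either side.
- **Depth and alignment:** the tips are about 25 mm below the edge. The clip is within about 5 mm of the edge's middle and well under 0.05 rad off its direction.
- **Contact:** the outside force on the tool was under 1 N, and no contact with the card shows in the pictures. I did not measure clip-to-card contact directly.
- **Cup, sugar bowl and tumbler:** I never went near them and they look in place in the pictures, but I did not re-measure their positions.

**What disagreed:**
- **First squeeze missed:** the fingers closed above the wing tops. Depth from two cameras showed the finger ends about 28 mm short of the reported tool point (TCP). The clip was not moved by this, and I went lower the second time and caught it.
- **Big card's plane:** the cameras differed by about 2 mm on where it lies. I used the wrist camera's reading relative to the clip.

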